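# Charge the drying cartridge and hold the dry box lid at its balance point

### The job

Get the filament dry box ready for a spool: pour all six drying lumps from the scoop through the funnel into the cartridge tube and set the empty scoop back down upright on the bench. Then swing the dry box's lid up to its balance point, straight up, and hold it there in the fingers without letting it fall either way; the program finishes while still holding it. Leave everything else on the bench where it is.

Things in the scene. Friction and masses are not known exactly. Their poses are not given: they have to be found in the camera images.
- scoop_grip (a point): Centre of the scoop handle's crossbar: black, 78 long along y, 12 thick along x, 14 high, arched across the scoop 75 above its underside, 45 of free space beneath it over the lumps. Axes are the scoop's: z up, -x towards its open spout. The spout's lip lies 58 towards -x and 72 below this point. Sizes in mm
- scoop: Aluminium scoop, a tray 100 long (x) x 70 wide with a 3 floor and 33 high walls, open at the -x end: a spout 48 wide, no lip. Origin: middle of its underside. Loose, about 0.2 kg loaded. The six lumps stand on its floor behind the middle and stay put up to some 20 degrees of tilt; tipped spout-down by 50 to 60 degrees they slide out. It stands on its flat underside
- funnel_mouth (a point): Centre of the funnel's mouth, 145 above the bench. Grey cone, 144 wide at the mouth and 58 deep, fixed on the clear upright tube of the drying cartridge (54 outside, 48 inside diameter). The tube begins 87 above the bench, its inner floor is 8 above the bench. Bolted down on a 110 square black foot. z up
- lid (a joint): Dry box lid, rad: 0 shut and level, grows as it is raised, 1.57 straight up, which is its balance point, 2.3 fallen open over the back, at its stop. Starts shut. Free, almost frictionless hinge; 150 to 310 g: let go, it falls to whichever side it leans
- lid_hinge (a point): Middle of the lid's hinge line, on top of the dry box's rear edge, 88 above the bench. The box (150 along x, 200 along y, 85 high, grey, fixed to the bench) and the shut lid extend from here towards -x of this frame; the hinge runs along y; z up; the frame does not turn with the lid
- lid_bar (a point): Centre of the lid's grip: black round crossbar, 14 in diameter, 36 long, parallel to the hinge, on a 14 wide stem at the middle of the lid's free edge; 185 from the hinge line in the lid's plane, 35 beyond the lid's edge. Shut: 88 above the bench, in front of the box, free space under it. Turns with the lid: y along the bar, -x from hinge to bar. Its flat ends let it turn between two fingers
- lump0_mid (a point): Centre of one of the six alike drying lumps: short white ceramic cylinder, 16 in diameter and 15 high, about 10 g; starts in the scoop
- lump1_mid (a point): Centre of one of the six alike drying lumps: short white ceramic cylinder, 16 in diameter and 15 high, about 10 g; starts in the scoop
- lump2_mid (a point): Centre of one of the six alike drying lumps: short white ceramic cylinder, 16 in diameter and 15 high, about 10 g; starts in the scoop
- lump3_mid (a point): Centre of one of the six alike drying lumps: short white ceramic cylinder, 16 in diameter and 15 high, about 10 g; starts in the scoop
- lump4_mid (a point): Centre of one of the six alike drying lumps: short white ceramic cylinder, 16 in diameter and 15 high, about 10 g; starts in the scoop
- lump5_mid (a point): Centre of one of the six alike drying lumps: short white ceramic cylinder, 16 in diameter and 15 high, about 10 g; starts in the scoop
- glue: Bystander, to be left where it is: glue bottle, 48 in diameter, 110 tall; origin at the centre of its underside; sizes in mm
- mouse: Bystander, to be left where it is: black computer mouse, 105 x 60 x 32; origin at the centre of its underside; sizes in mm
- spool: Bystander, to be left where it is: small filament spool lying flat, 124 in diameter, 54 high; origin at the centre of its underside; sizes in mm
- reader: Bystander, to be left where it is: aluminium card reader, 55 x 90 x 16; origin at the centre of its underside; sizes in mm
- vase: Bystander, to be left where it is: white printed vase, 68 in diameter, 85 tall; origin at the centre of its underside; sizes in mm
- driver: Bystander, to be left where it is: screwdriver, 170 long, 26 thick; origin at the centre of its underside; sizes in mm
- wrench: Bystander, to be left where it is: open-end wrench, 150 long, 8 thick; origin at the centre of its underside; sizes in mm
Things that resemble listed ones, but are neither listed nor needed, are in the scene too. What is shaped like the part that bears funnel_mouth but red is not meant.

How it is judged:
By the outcome, as a careful person would: the job done as asked, in the order asked, and still so for the second after the job is handed in, while the arm keeps its last pose, push and grip.
It also fails if it takes over 72 s, if anything falls off the work surface, if the arm or the gripper's body presses on something with over 40 N, if the wrist force passes 120 N, or if a joint passes its speed limit or range.

### The arm

A 6-joint arm with a two-finger parallel gripper is mounted at the origin on the work surface. World frame = base frame: x ahead of the robot, y to its left, z up, the work surface at z = 0. Lengths are in mm, angles in rad, forces in N, time in s.
With the tool pointing down it reaches from about 275 to 750 mm from the base axis. Payload 10.2 kg.
Tool frame: the origin (TCP) lies at the very end of the fingers, on their centre line; the grasp point (between the pads) lies 19 mm behind it; x points along the fingers, y is the direction in which the jaws open and shut, and the axes are right-handed (so a half turn about x gives the same grasp; the last joint's range is limited). The gripper opens to 85 mm and grips with 20 to 120 N. Pads are 22 mm wide; open, the fingers measure 114 mm over their backs; the gripper's body (76 mm by 85 mm) begins 54 mm behind the grasp point. The pads swing forward as they close: fully open they stand 13 mm farther back than shut.
Start: joints at [-0.223, 0.313, 1.498, -0, 1.331, -0.223], TCP at [525.006, -0.013, 231.294] pointing down, gripper open.
Joint ranges: [-2.94, 2.94], [-0.97, 2.17], [0.19, 2.56], [-1.23, 4.37], [0.02, 3.11], [-2.88, 2.88]. Speed limits (rad/s): [2.39, 2.39, 3.01, 3.14, 3.14, 3.14].

### API

Orientations are given as a unit quaternion [w, x, y, z].
In Python, from rig import ctrl, viewer, order gives the robot as it stands. The module is installed in compiled form; this text tells all that it offers.
- The arm moves only by the tool carry_out, never from a script. Its argument "deltas" is a list of rows, each a list of 7 numbers: the gripper command: -1 is fully open, 1 is shut, values between are in proportion, then the shift along the tool's x, y, z in mm, then the turn, a rotation vector about the tool's x, y, z in degrees. A call has exactly 5 rows; each row is the pose to reach, as a shift and turn from the pose commanded when the call began, along the tool's axes at that moment; what a row does not reach only later rows make up. A row lasts 1/8 s, in which the tool goes at most 62.5 mm and 10.7 degrees, less where a joint would pass 70% of its speed; a pose out of reach is approached as far as the arm can. A call with a gripper value outside its range is refused whole. The fingers move at their own pace and stop on an object; "newtons" is the grip in N (left out, the last holds). Time passes only in rows, so rows that repeat a pose let the fingers close, or fill a call up. It gives the time, the measured TCP pose, the force and the opening at its end, in the units of the state.
- ctrl.sense(): the state, without advancing time (a new reading comes with each control period).
- viewer.capture(name): name is "scene" or "side" or "wrist"; returns the picture (420x560x3 uint8, red, green, blue); there is no depth.
- viewer.calibration(name): a dict with "fx", "fy", "cx", "cy" (pixels), "xyz" and "attitude" of the camera in the world; the wrist camera has in their place "T_tool_cam" (4x4, takes a point from camera to tool coordinates, whose origin is the TCP and whose axes are the tool frame's). Camera axes: x right, y down, z forward; pixel columns grow to the right and rows downward; lengths in mm; the calibration is good to about 2 mm. A picture is of the moment at which its call begins: read the wrist's pose just before it. calibration takes no time and is no camera call.
- order.finish_job(): hands the job in, once; it reports no verdict.
The state is a dict: "time_s": time; "joints": joint angles; "dq": joint speeds; "tau": joint torques, N m; "eef_pos": TCP position; "ee_rot": TCP orientation; "force": force on the tool from outside, world axes, zero at the start; "wrist_torque": the same for the moment, N m; "grip_width": opening from 0.0 (shut) to 1.0 (fully open).
Only numpy, scipy, OpenCV 4.12 (cv2) and the standard library are available. Lean on these libraries where they do the work, as an engineer would, in place of code of your own. Each camera call takes 0.05 s, during which the arm holds its last target. There are 200 camera calls.

## Working session

There is one attempt and no reset: what is moved stays moved. The work goes in short steps, Python scripts to look and compute and a tool call to move; the robot and the scene stay as the last step left them, time stands still between calls to the robot, and variables do not carry over. Pictures are saved under pics/ and viewed, about 8 in all and at most 12, crops included, and the job is handed in when it is done.

Besides the shell and the picture viewer there is one more tool, called after ">>>" as name([rows], argument=value, ...), one row to a line, values as JSON. carry_out: Moves the arm, as the interface text tells. Its arguments: {"type":"object","properties":{"deltas":{"type":"array"},"newtons":{"type":"number"}},"required":["deltas"]}

```bash
mkdir -p pics; python3 - <<'E'
from rig import ctrl, viewer, order
import cv2,numpy as np
s=ctrl.sense();print(s)
for n in ["scene","side","wrist"]:
    c=viewer.calibration(n);print(n,c)
    im=viewer.capture(n);cv2.imwrite(f"pics/{n}0.png",im[:,:,::-1])
a=[cv2.imread(f"pics/{n}0.png") for n in ["scene","side"]]
E
```

```text
{'time_s': 0.0, 'joints': array([-2.23400179e-01,  3.13429750e-01,  1.49846242e+00,  6.67239096e-06,
        1.33100762e+00, -2.23389708e-01]), 'dq': array([-0.00159789,  0.00219269,  0.00078114, -0.00085615,  0.00028055,
        0.00062653]), 'tau': array([-5.78409599e-04, -4.12261176e+01, -2.59742296e+01, -3.58453699e-04,
        4.11797926e-03, -1.23038126e-05]), 'eef_pos': array([5.24731327e+02, 5.04776042e-02, 2.30735906e+02]), 'ee_rot': array([ 0.4996046 ,  0.49975858,  0.50038916, -0.50024724]), 'force': array([-0.3707277 ,  0.58283192,  0.06892988]), 'wrist_torque': array([-0.03837476, -0.02092155, -0.03574831]), 'grip_width': 0.9988509492976095}
scene {'fx': 417.39105977770544, 'fy': 417.39105977770544, 'cx': 285.6762198068917, 'cy': 205.16103488106967, 'xyz': array([1275.8984175 ,  184.92335803, 1180.07173186]), 'attitude': array([-0.18788319,  0.59878327,  0.74219327, -0.23517579])}
side {'fx': 425.53812671780696, 'fy': 425.53812671780696, 'cx': 277.0172099952973, 'cy': 204.09986580269972, 'xyz': array([   5.21160912,  750.34786668, 1002.06460124]), 'attitude': array([ 0.11653197, -0.27733556,  0.88071449, -0.36585145])}
wrist {'fx': 330.28510486294385, 'fy': 330.28510486294385, 'cx': 280.27711454237544, 'cy': 210.18494146817906, 'T_tool_cam': array([[ 2.97111173e-04, -2.68112812e-01,  9.63387477e-01,
        -1.42275623e+02],
       [ 9.99999803e-01,  6.12117666e-04, -1.38048842e-04,
         2.56936290e-01],
       [-5.52693830e-04,  9.63387329e-01,  2.68112941e-01,
        -6.73269456e+01],
       [ 0.00000000e+00,  0.00000000e+00,  0.00000000e+00,
         1.00000000e+00]])}
```

View pics/scene0.png

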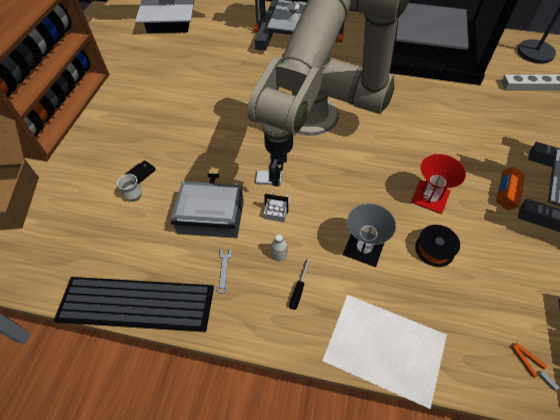

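View pics/side0.png

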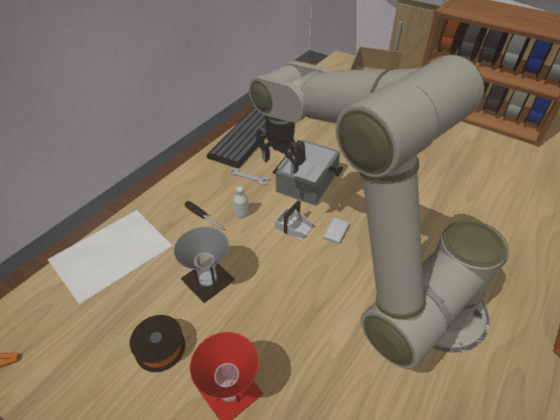

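Scene view: the grey funnel (371,225) is the target and the red one (440,185) is the decoy. The scoop is at (276,207) and could be confused with the aluminium card reader at (268,177). The dry box is at (208,207), with its lid bar towards the robot at (213,175). Side view: funnel (202,250), scoop (293,222), reader (337,231), box (308,170). Next, one close composite to check these.

```bash
python3 - <<'E'
import cv2,numpy as np
a=cv2.imread("pics/scene0.png");b=cv2.imread("pics/side0.png");w=cv2.imread("pics/wrist0.png")
r=lambda i,x0,y0,wd,h:cv2.resize(i[y0:y0+h,x0:x0+wd],(400,300),interpolation=cv2.INTER_CUBIC)
top=np.hstack([r(a,165,160,140,105),r(a,320,190,100,75)])
bot=np.hstack([r(b,260,140,120,90),cv2.resize(w,(400,300))])
cv2.imwrite("pics/c1.png",np.vstack([top,bot]))
E
```

```text
(no output)
```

View pics/c1.png

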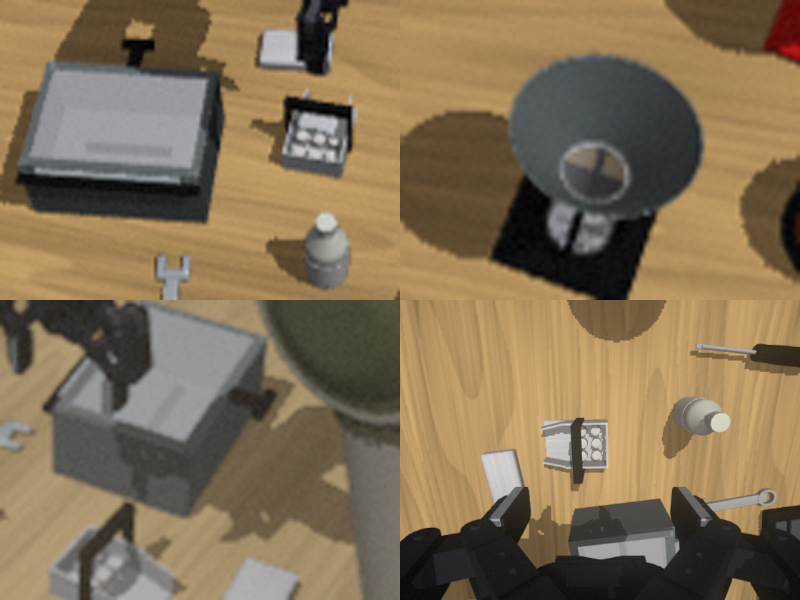

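Composite (crop pixels): the box has a black T-bar towards the robot at (138,45). The scoop holds six lumps, with its spout pointing towards the robot (−x) and a black handle bar at (578,450) in the wrist panel. The grey funnel is confirmed as the right one. Next I measure.

```bash
cat > h.py <<'E'
from rig import ctrl, viewer
import cv2,numpy as np
from scipy.spatial.transform import Rotation as R
def q2R(q): return R.from_quat([q[1],q[2],q[3],q[0]]).as_matrix()
def cam(n,s=None):
    c=viewer.calibration(n)
    K=(c["fx"],c["fy"],c["cx"],c["cy"])
    if n=="wrist":
        s=s or ctrl.sense(); A=q2R(s["ee_rot"]);T=np.array(c["T_tool_cam"])
        return K,A@T[:3,3]+s["eef_pos"],A@T[:3,:3]
    return K,np.array(c["xyz"]),q2R(c["attitude"])
def rays(C,uv):
    (fx,fy,cx,cy),p,A=C; uv=np.atleast_2d(uv).astype(float)
    d=np.c_[(uv[:,0]-cx)/fx,(uv[:,1]-cy)/fy,np.ones(len(uv))]@A.T
    return p,d/np.linalg.norm(d,axis=1)[:,None]
def plane(C,uv,z):
    p,d=rays(C,uv); return p+d*((z-p[2])/d[:,2])[:,None]
def tri(C1,a,C2,b):
    p1,d1=rays(C1,a);p2,d2=rays(C2,b);d1=d1[0];d2=d2[0]
    t=np.linalg.lstsq(np.c_[d1,-d2],p2-p1,rcond=None)[0]
    x,y=p1+t[0]*d1,p2+t[1]*d2
    return (x+y)/2,np.linalg.norm(x-y)
def proj(C,P):
    (fx,fy,cx,cy),p,A=C; q=(np.atleast_2d(P)-p)@A
    return np.c_[fx*q[:,0]/q[:,2]+cx,fy*q[:,1]/q[:,2]+cy]
def snap(n,name):
    s=ctrl.sense();C=cam(n,s);im=viewer.capture(n)[:,:,::-1].copy();cv2.imwrite(f"pics/{name}.png",im);return C,im
E
python3 - <<'E'
from h import *
a=cv2.imread("pics/scene0.png");b=cv2.imread("pics/side0.png");w=cv2.imread("pics/wrist0.png")
cs,cd,cw=cam("scene"),cam("side"),cam("wrist")
def seg(im,x,y,W,H):
    h=cv2.cvtColor(im,cv2.COLOR_BGR2HSV); m=((h[...,1]<90)&(h[...,2]>45)).astype(np.uint8)
    M=np.zeros_like(m);M[y:y+H,x:x+W]=m[y:y+H,x:x+W]
    M=cv2.morphologyEx(M,cv2.MORPH_OPEN,np.ones((3,3)))
    return max(cv2.findContours(M,0,1)[0],key=cv2.contourArea)
from scipy.optimize import least_squares
for n,im,C,box in[("scene",a,cs,(340,195,62,55)),("side",b,cd,(168,225,68,45))]:
    h=cv2.convexHull(seg(im,*box))[:,0]; P=plane(C,h,145)[:,:2]
    f=least_squares(lambda c:np.hypot(*(P-c[:2]).T)-72,P.mean(0),loss="soft_l1",f_scale=2)
    print(n,"funnel",f.x,np.round(np.hypot(*(P-f.x).T),0), cv2.boundingRect(h))
# scoop bar in wrist
blk=((w.max(2)<60)).astype(np.uint8);M=np.zeros_like(blk);M[150:265,180:320]=blk[150:265,180:320]
c=max(cv2.findContours(M,0,1)[0],key=cv2.contourArea);r=cv2.minAreaRect(c);print("bar px",r)
bx=cv2.boxPoints(r);print(plane(cw,bx,80).round(1),plane(cw,r[0],80))
# lid bar: triangulate hand pts
print("lidbar",tri(cs,(165+138*.35,160+45*.35),cd,(260+262*.3,140+(404-300)*.3)))
for nm,z,pts in[("reader",16,[(268,177)]),("glue",110,[(279,240)]),("lidcorners z88",88,[(165+45*.35,160+62*.35),(165+220*.35,160+68*.35),(165+210*.35,160+185*.35),(165+22*.35,160+180*.35)])]:
    print(nm,plane(cs,pts,z).round(0))
E
```

```text
scene funnel [577.78180465 286.48222563] [73. 73. 73. 73. 72. 72. 70. 70. 71. 87. 98. 96. 72. 71. 71. 71. 71. 72.
 72. 72. 73. 73.] (347, 203, 49, 47)
side funnel [574.34058852 281.44866528] [ 81.  83.  71.  73.  72.  73.  76.  92. 102. 102. 119. 107.] (168, 225, 63, 45)
bar px ((254.72000122070312, 241.4600067138672), (2.6870059967041016, 8.9095458984375), 8.130102157592773)
[[498.7 -49.2  80. ]
 [500.1 -40.3  80. ]
 [502.6 -40.7  80. ]
 [501.3 -49.6  80. ]] [[500.68766058 -44.92397973  80.        ]]
lidbar (array([ 457.89596549, -246.5440136 ,   84.22653675]), np.float64(1.7625645777931622))
reader [[372. -79.  16.]]
glue [[670.  30. 110.]]
lidcorners z88 [[ 509. -342.   88.]
 [ 474. -141.   88.]
 [ 631. -108.   88.]
 [ 668. -309.   88.]]
```

```bash
python3 - <<'E'
from h import *
w=cv2.imread("pics/wrist0.png");cw=cam("wrist")
for T in (75,90):
    blk=((w.max(2)<T)).astype(np.uint8);M=np.zeros_like(blk);M[150:265,180:300]=blk[150:265,180:300]
    c=max(cv2.findContours(M,0,1)[0],key=cv2.contourArea);r=cv2.minAreaRect(c);print(T,r)
    bx=cv2.boxPoints(r);print(plane(cw,bx,82).round(1).tolist(),plane(cw,r[0],82))
E
python3 -c "
import cv2
w=cv2.imread('pics/wrist0.png')[140:280,160:320];cv2.imwrite('pics/c2.png',cv2.resize(w,(640,560),interpolation=cv2.INTER_CUBIC))"
```

```text
75 ((248.48768615722656, 210.55592346191406), (91.10374450683594, 17.548786163330078), 88.40885925292969)
[[488.0, 27.4, 82.0], [503.4, 27.9, 82.0], [504.2, -58.7, 82.0], [487.5, -59.3, 82.0]] [[495.75796184 -14.00845561  82.        ]]
90 ((247.68411254882812, 211.0193634033203), (92.01946258544922, 19.894906997680664), 89.157470703125)
[[486.7, 27.5, 82.0], [504.3, 27.8, 82.0], [504.0, -59.8, 82.0], [485.0, -60.1, 82.0]] [[495.0109221  -14.44975516  82.        ]]
```

View pics/c2.png

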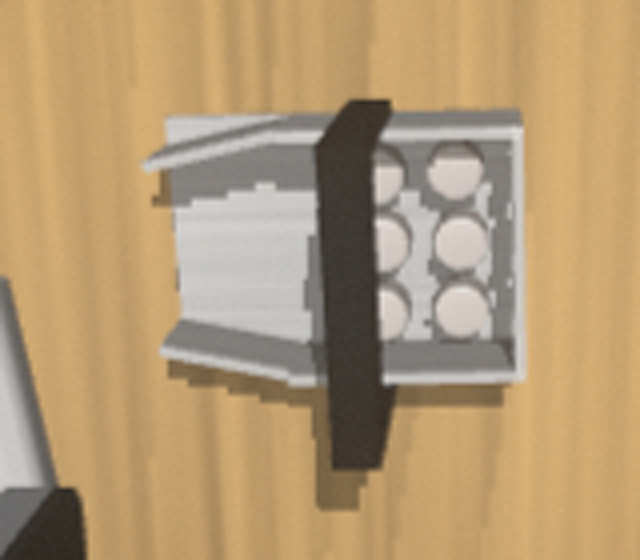

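Crop: the bar's top face spans (345,145) to (357,468), and the six lumps sit behind it on the +x side.

```bash
python3 - <<'E'
from h import *
cw=cam("wrist");f=lambda l:[(x/4+160,y/4+140) for x,y in l]
print(plane(cw,f([(318,145),(374,145),(332,468),(382,468),(351.5,306.5)]),82).round(1))
print(plane(cw,f([(522,125),(522,380),(275,130),(290,380),(150,165),(165,352)]),36).round(1))
s=ctrl.sense();print(s["eef_pos"],q2R(s["ee_rot"]).round(3))
E
```

```text
[[488.6  17.7  82. ]
 [501.   17.7  82. ]
 [489.4 -60.   82. ]
 [501.3 -59.9  82. ]
 [495.  -19.8  82. ]]
[[535.3  15.   36. ]
 [535.9 -54.3  36. ]
 [471.9  13.7  36. ]
 [473.1 -54.3  36. ]
 [439.1   4.6  36. ]
 [439.8 -46.4  36. ]]
[5.24790314e+02 3.50616814e-02 2.30850037e+02] [[-0.001  1.     0.   ]
 [ 0.     0.    -1.   ]
 [-1.    -0.001 -0.   ]]
```

>>> carry_out([
  [-1,40,-30,20.5,0,0,0],
  [-1,90,-30,20.5,0,0,0],
  [-1,140,-30,20.5,0,0,0],
  [-1,175,-30,20.5,0,0,0],
  [-1,175,-30,20.5,0,0,0],
])

```text
time_s: 0.78
eef_pos: [493.7, -20.2, 54.5]
ee_rot: [0.498, 0.499, 0.502, -0.501]
force: [-0.0, 0.4, 0.3]
grip_width: 1.004
```

>>> carry_out([
  [1,0,0,0,0,0,0],
  [1,0,0,0,0,0,0],
  [1,0,0,0,0,0,0],
  [1,0,0,0,0,0,0],
  [1,0,0,0,0,0,0],
], newtons=70)

```text
time_s: 1.4
eef_pos: [495.0, -20.5, 56.6]
ee_rot: [0.5, 0.5, 0.5, -0.5]
force: [-2.0, 0.3, 3.1]
grip_width: 0.131
```

>>> carry_out([
  [1,-20,0,0,0,0,0],
  [1,-60,0,0,0,0,0],
  [1,-110,0,0,0,0,0],
  [1,-160,0,0,0,0,0],
  [1,-200,0,0,0,0,0],
])

```text
time_s: 2.02
eef_pos: [494.9, -20.4, 258.1]
ee_rot: [0.5, 0.5, 0.5, -0.5]
force: [0.2, -0.4, -2.7]
grip_width: 0.126
```

>>> carry_out([
  [1,0,0,-20,-8,0,0],
  [1,0,10,-55,-18,0,0],
  [1,0,20,-90,-28,0,0],
  [1,0,30,-125,-38,0,0],
  [1,0,40,-160,-48,0,0],
])

```text
time_s: 2.65
eef_pos: [535.1, 140.7, 255.9]
ee_rot: [0.661, 0.251, 0.661, -0.252]
force: [0.5, -1.2, -1.9]
grip_width: 0.127
```

>>> carry_out([
  [1,0,35,-20,-9,0,0],
  [1,0,75,-43,-18,0,0],
  [1,0,115,-67,-27,0,0],
  [1,0,150,-87,-36,0,0],
  [1,0,177,-103,-42,0,0],
])

```text
time_s: 3.28
eef_pos: [576.7, 341.5, 255.4]
ee_rot: [0.707, -0.002, 0.708, 0.002]
force: [0.3, 0.8, -2.0]
grip_width: 0.127
```

```bash
python3 - <<'E'
from h import *
C,w=snap("wrist","w1");Cs,a=snap("scene","s1");Cd,b=snap("side","d1")
s=ctrl.sense();print(s["eef_pos"],s["joints"].round(2),q2R(s["ee_rot"]).round(3).tolist())
r=lambda i,x0,y0,wd,h:cv2.resize(i[y0:y0+h,x0:x0+wd],(400,300),interpolation=cv2.INTER_CUBIC)
cv2.imwrite("pics/c3.png",np.vstack([np.hstack([r(a,300,130,160,120),r(b,120,150,200,150)]),np.hstack([cv2.resize(w,(400,300)),np.zeros((300,400,3),np.uint8)])]))
E
```

```text
[576.54170655 341.00172088 255.03199232] [ 0.36  0.64  0.94 -0.    1.56 -1.21] [[-0.002, -0.002, 1.0], [-0.001, 1.0, 0.002], [-1.0, -0.001, -0.002]]
```

View pics/c3.png

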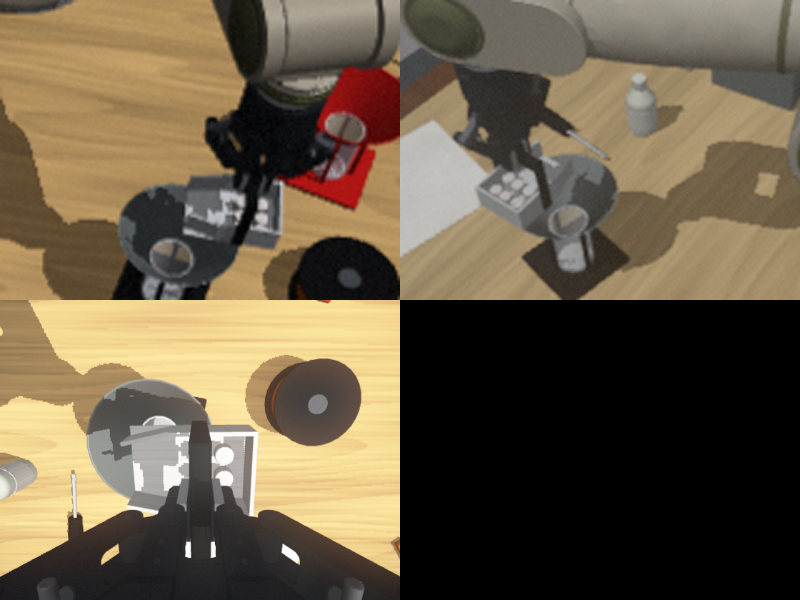

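Panels: the scoop is level with all lumps in it, and its spout is over the grey funnel. In the wrist panel the funnel rim is visible from (87,437) to (152,379). I use those rim points to refine the funnel centre.

```bash
python3 - <<'E'
from h import *
from scipy.optimize import least_squares
C=cam("wrist");p=[(87,437),(100,405),(120,388),(152,379),(180,386),(94,464),(108,487)]
P=plane(C,[(x*1.4,(y-300)*1.4) for x,y in p],145)[:,:2]
f=least_squares(lambda c:np.hypot(*(P-c).T)-72,P.mean(0)+[0,20]);print(f.x,(np.hypot(*(P-f.x).T)-72).round(1))
E
```

```text
[576.09554921 288.95215482] [ 1.3 -0.6 -0.8  0.7  0.6 -1.   0.9]
```

>>> carry_out([
  [1,12,0,0,0,0,8],
  [1,26,1,0,0,0,16],
  [1,33,-4,0,0,0,24],
  [1,31,-11,0,0,0,30],
  [1,30,-16,0,0,0,34],
])

```text
time_s: 4.05
eef_pos: [577.0, 322.1, 226.2]
ee_rot: [0.676, 0.208, 0.676, 0.206]
force: [0.1, -0.2, -1.5]
grip_width: 0.126
```

```bash
python3 -c "
from h import *
s=ctrl.sense();print(s['eef_pos'],s['joints'].round(2),s['force'])"
```

```text
[576.9502374  322.07538444 226.15049159] [ 0.11  0.52  1.32  0.62  1.29 -1.63] [ 0.07409456 -0.1848822  -1.52090577]
```

>>> carry_out([
  [1,-6,-6,0,0,0,6],
  [1,-11,-12.5,0,0,0,12],
  [1,-14.5,-17,0,0,0,16],
  [1,-17.5,-22,0,0,0,20],
  [1,-18.5,-24,0,0,0,22],
])

```text
time_s: 4.68
eef_pos: [576.9, 292.4, 227.9]
ee_rot: [0.624, 0.333, 0.624, 0.331]
force: [0.3, 0.5, -1.2]
grip_width: 0.125
```

>>> carry_out([
  [1,0,0,0,0,0,0],
  [1,0,0,0,0,0,0],
  [1,0,0,0,0,0,0],
  [1,0,0,0,0,0,0],
  [1,0,0,0,0,0,0],
])

```text
time_s: 5.3
eef_pos: [576.9, 293.8, 228.3]
ee_rot: [0.624, 0.332, 0.624, 0.332]
force: [-0.4, -0.0, -1.7]
grip_width: 0.119
```

```bash
python3 - <<'E'
from h import *
C,w=snap("wrist","w2");Cs,a=snap("scene","s2");Cd,b=snap("side","d2")
s=ctrl.sense();print(s["eef_pos"],s["joints"].round(2),s['force'])
r=lambda i,x0,y0,wd,h:cv2.resize(i[y0:y0+h,x0:x0+wd],(400,300),interpolation=cv2.INTER_CUBIC)
cv2.imwrite("pics/c4.png",np.vstack([np.hstack([r(a,320,170,112,84),r(b,150,190,120,90)]),np.hstack([cv2.resize(w,(400,300)),r(b,80,120,320,240)])]))
E
```

```text
[576.88084828 293.71817783 228.20637555] [-0.06  0.55  1.47  1.    1.38 -1.97] [-0.36608735 -0.43028578 -1.11510002]
```

View pics/c4.png

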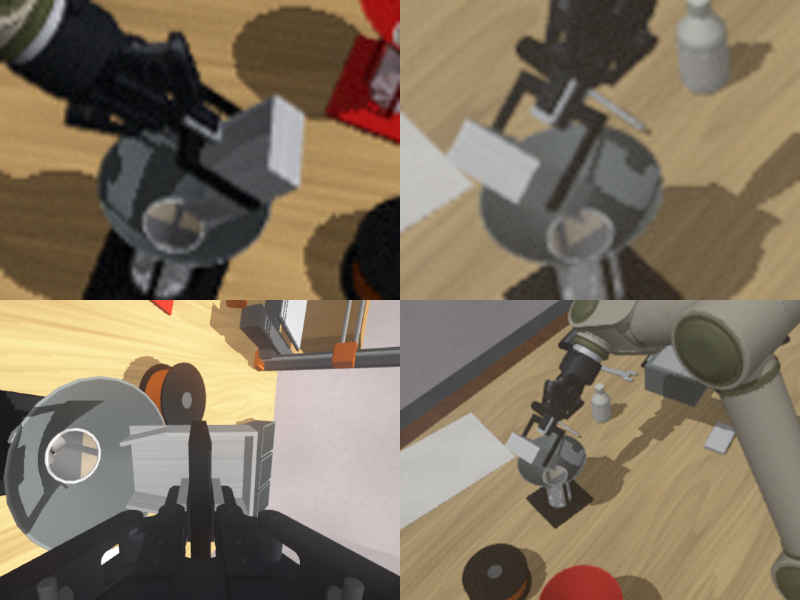

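>>> carry_out([
  [1,-7,15,0,0,0,-8],
  [1,-10,30,0,0,0,-18],
  [1,-12,42,0,0,0,-28],
  [1,-12,52,0,0,0,-38],
  [1,-11,53,0,0,0,-48],
])

```text
time_s: 6.08
eef_pos: [577.0, 314.5, 279.9]
ee_rot: [0.706, 0.048, 0.705, 0.048]
force: [0.5, -1.2, -1.8]
grip_width: 0.125
```

>>> carry_out([
  [1,0,-10,-5,0,0,-8],
  [1,0,-40,-15,10,0,-8],
  [1,0,-80,-25,20,0,-8],
  [1,0,-120,-35,30,0,-8],
  [1,0,-160,-45,40,0,-8],
])

```text
time_s: 6.7
eef_pos: [531.3, 154.8, 255.9]
ee_rot: [0.647, 0.241, 0.681, -0.245]
force: [0.7, -0.3, -1.8]
grip_width: 0.125
```

```bash
python3 - <<'E'
from h import *
C,w=snap("wrist","w3");Cs,a=snap("scene","s3");Cd,b=snap("side","d3")
s=ctrl.sense();print(s["eef_pos"],s["joints"].round(2),s['force'],q2R(s["ee_rot"]).round(3).tolist())
r=lambda i,x0,y0,wd,h:cv2.resize(i[y0:y0+h,x0:x0+wd],(400,300),interpolation=cv2.INTER_CUBIC)
cv2.imwrite("pics/c5.png",np.vstack([np.hstack([r(a,340,205,60,45),r(b,180,225,60,45)]),np.hstack([cv2.resize(w,(400,300)),r(a,240,140,200,150)])]))
E
```

```text
[531.731804   154.57973588 256.10677252] [ 0.06  0.39  1.33  0.01  1.47 -0.81] [-0.11342028  0.6277461  -0.7953342 ] [[-0.047, 0.643, 0.765], [0.012, 0.766, -0.643], [-0.999, -0.021, -0.044]]
```

View pics/c5.png

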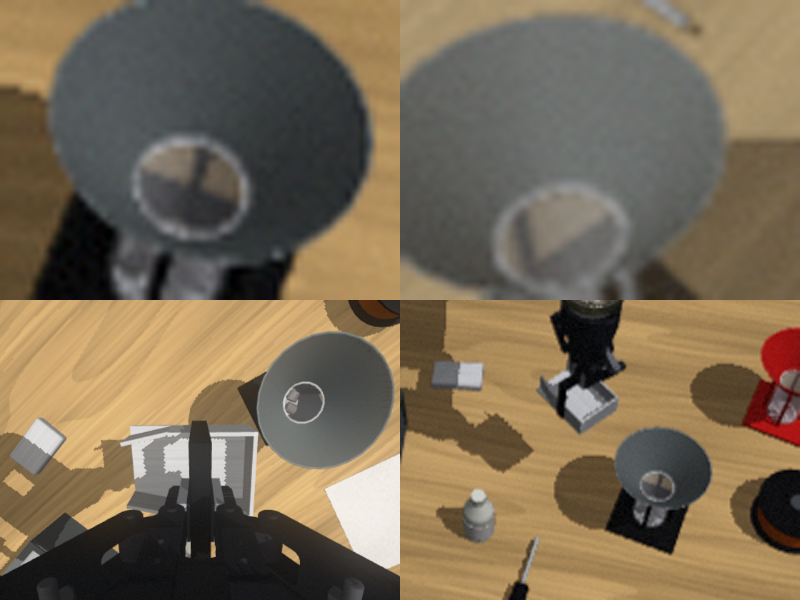

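The scoop is empty, the bench around the funnel is clear, and lumps show at the tube bottom in the wrist panel (293,403). Next I work out the move that sets the scoop back down.

```bash
cat >> h.py <<'E'
def rel(pt,Rt):
    s=ctrl.sense();A=q2R(s["ee_rot"])
    print("shift",(A.T@(np.array(pt)-s["eef_pos"])).round(1),"rotvec",np.degrees(R.from_matrix(A.T@Rt).as_rotvec()).round(2))
R0=np.array([[0,1,0],[0,0,-1],[-1,0,0.]])
E
python3 -c "
from h import *
rel([495,-20.5,100],R0)"
```

```text
shift [ 155.6 -154.4   91.2] rotvec [49.97 -1.8   2.24]
```

>>> carry_out([
  [1,10,-40,24,10,-0.4,0.4],
  [1,30,-80,48,20,-0.7,0.9],
  [1,60,-120,70,30,-1.1,1.3],
  [1,100,-148,88,40,-1.4,1.8],
  [1,140,-154.5,91,50,-1.8,2.2],
])

```text
time_s: 7.48
eef_pos: [496.4, -20.6, 114.8]
ee_rot: [0.5, 0.501, 0.498, -0.501]
force: [0.0, 0.7, -2.2]
grip_width: 0.125
```

```bash
python3 -c "
from h import *
rel([495,-20.5,57.5],R0)"
```

```text
shift [57.3 -1.5 -0.1] rotvec [-0.23  0.05 -0.08]
```

>>> carry_out([
  [1,20,0,0,0,0,0],
  [1,40,-1,0,0,0,0],
  [1,52,-1,0,0,0,0],
  [1,57,-1,0,0,0,0],
  [1,58,-1,0,0,0,0],
])

```text
time_s: 8.1
eef_pos: [495.5, -19.5, 57.8]
ee_rot: [0.501, 0.499, 0.5, -0.499]
force: [-0.0, -1.0, -1.5]
grip_width: 0.124
```

>>> carry_out([
  [1,0,0,0,0,0,0],
  [1,0,0,0,0,0,0],
  [1,0,0,0,0,0,0],
  [1,0,0,0,0,0,0],
  [1,0,0,0,0,0,0],
])

```text
time_s: 8.72
eef_pos: [495.1, -19.6, 57.7]
ee_rot: [0.501, 0.499, 0.5, -0.5]
force: [0.6, -0.6, -1.6]
grip_width: 0.127
```

>>> carry_out([
  [1,1,0,0,0,0,0],
  [1,1.5,0,0,0,0,0],
  [0.5,1.5,0,0,0,0,0],
  [0,1.5,0,0,0,0,0],
  [-0.3,1.5,0,0,0,0,0],
])

```text
time_s: 9.35
eef_pos: [495.2, -19.7, 56.1]
ee_rot: [0.501, 0.499, 0.5, -0.5]
force: [-0.3, 0.3, -0.0]
grip_width: 0.644
```

>>> carry_out([
  [-0.5,0,0,0,0,0,0],
  [-0.5,-20,0,0,0,0,0],
  [-0.5,-70,0,0,0,0,0],
  [-0.5,-125,0,0,0,0,0],
  [-0.5,-170,0,0,0,0,0],
])

```text
time_s: 9.98
eef_pos: [495.1, -19.5, 228.3]
ee_rot: [0.501, 0.5, 0.5, -0.499]
force: [0.8, -0.8, 0.0]
grip_width: 0.747
```

>>> carry_out([
  [-0.3,0,-5,30,10,0,0],
  [-0.3,0,-10,75,20,0,0],
  [-0.3,0,-15,120,30,0,0],
  [-0.3,0,-25,165,40,0,0],
  [-0.3,0,-30,200,50,0,0],
])

```text
time_s: 10.6
eef_pos: [465.0, -221.2, 226.2]
ee_rot: [-0.241, -0.665, -0.24, 0.665]
force: [0.5, 0.1, -0.4]
grip_width: 0.649
```

```bash
python3 -c "
from h import *
Rt=R.from_euler('z',-80,degrees=True).as_matrix()@R0
rel([458,-247,200],Rt)"
```

```text
shift [26.3 15.4 21.8] rotvec [29.73  0.03 -0.04]
```

>>> carry_out([
  [-0.3,8,5,7,10,0,0],
  [-0.3,16,10,14,20,0,0],
  [-0.3,26,15,22,30,0,0],
  [-0.3,26,15,22,30,0,0],
  [-0.3,26,15,22,30,0,0],
])

```text
time_s: 11.22
eef_pos: [458.6, -245.1, 200.7]
ee_rot: [0.064, 0.704, 0.063, -0.704]
force: [-0.3, -0.4, -0.8]
grip_width: 0.646
```

```bash
python3 - <<'E'
from h import *
C,w=snap("wrist","w4");Cs,a=snap("scene","s4")
s=ctrl.sense();print(s["eef_pos"],s["joints"].round(2),q2R(s["ee_rot"]).round(3).tolist())
r=lambda i,x0,y0,wd,h:cv2.resize(i[y0:y0+h,x0:x0+wd],(240,180))
o=cv2.resize(w,(800,600));o[:180,:240]=r(a,160,140,160,120);cv2.imwrite("pics/c6.png",o)
E
```

```text
[ 458.61692335 -245.01407261  200.74937688] [-0.72  0.33  1.56 -0.    1.25  0.68] [[0.0, 0.178, -0.984], [-0.001, -0.984, -0.178], [-1.0, 0.001, -0.0]]
```

View pics/c6.png

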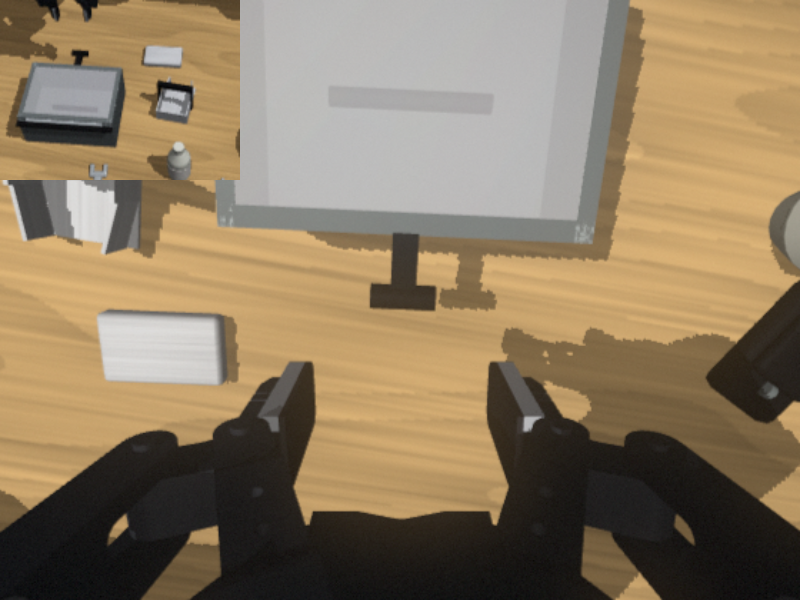

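The view shows the lid bar at (403,297) of the 800×600 picture and the lid's front edge from (218,226) to (593,242). In the inset the scoop stands upright and empty.

```bash
python3 - <<'E'
from h import *
C=cam("wrist");k=1/1.42857
f=lambda l:[(x*k,y*k) for x,y in l]
B=plane(C,f([(370,284),(435,287)]),88);B2=plane(C,f([(370,306),(435,309)]),88);print(B,B2)
E=plane(C,f([(218,226),(593,242)]),88);print(E,np.linalg.norm(E[0]-E[1]))
for X in (B,E):
    d=X[0]-X[1];print("yaw",np.degrees(np.arctan2(-d[0],d[1])), X.mean(0))
L=plane(C,f([(583,185),(616,20)]),88);d=L[1]-L[0];print("side dir",np.degrees(np.arctan2(d[1],d[0])))
E
```

```text
[[ 462.02565022 -227.99294598   88.        ]
 [ 466.7778243  -263.87376871   88.        ]] [[ 449.46265824 -230.05091507   88.        ]
 [ 454.2508482  -266.40309842   88.        ]]
[[ 479.08846816 -142.49550299   88.        ]
 [ 506.72276059 -343.30012154   88.        ]] 202.6971853511644
yaw 7.544532369006474 [ 464.40173726 -245.93335734   88.        ]
yaw 7.8357013357692775 [ 492.90561438 -242.89781226   88.        ]
side dir 4.45015558187764
```

>>> carry_out([
  [-0.3,20,2,1,2.2,0,0],
  [-0.3,60,2,1,2.2,0,0],
  [-0.3,100,2,1,2.2,0,0],
  [-0.3,125,2,1,2.2,0,0],
  [-0.3,134,2,1,2.2,0,0],
])

```text
time_s: 11.95
eef_pos: [457.5, -247.0, 65.5]
ee_rot: [-0.049, -0.705, -0.049, 0.706]
force: [-0.2, 0.3, 0.5]
grip_width: 0.649
```

>>> carry_out([
  [0,0,0,0,0,0,0],
  [0.3,0,0,0,0,0,0],
  [1,0,0,0,0,0,0],
  [1,0,0,0,0,0,0],
  [1,0,0,0,0,0,0],
], newtons=40)

```text
time_s: 12.58
eef_pos: [457.9, -246.4, 67.5]
ee_rot: [0.049, 0.706, 0.049, -0.705]
force: [-1.2, 8.2, 2.9]
grip_width: 0.409
```

```bash
python3 - <<'E'
from h import *
C,w=snap("wrist","w5");s=ctrl.sense();print(s["eef_pos"],s["force"],s["wrist_torque"],s["grip_width"],q2R(s["ee_rot"]).round(3).tolist())
cv2.imwrite("pics/c7.png",w)
E
```

```text
[ 457.90730392 -246.35051746   67.47363667] [-0.78130095  7.75722755  3.78794673] [ 1.32654735  0.19228254 -0.15505347] 0.41108534134530006 [[0.0, 0.138, -0.99], [0.001, -0.99, -0.138], [-1.0, -0.001, -0.0]]
```

View pics/c7.png

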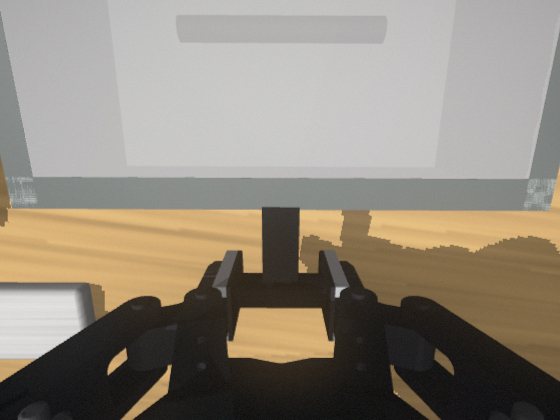

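The picture shows the bar held square by its ends between the pads at (280,290). Next I swing the lid along its arc.

>>> carry_out([
  [1,-32,-1,-3,0,0,0],
  [1,-57,-1,-9,0,0,0],
  [1,-81,-1,-18.5,0,0,0],
  [1,-103.5,-1,-31.5,0,0,0],
  [1,-124,-1,-47.5,0,0,0],
])

```text
time_s: 13.25
eef_pos: [505.0, -239.8, 192.1]
ee_rot: [0.05, 0.706, 0.048, -0.705]
force: [6.3, -3.2, -8.2]
grip_width: 0.411
```

>>> carry_out([
  [1,-18,0,-18.5,0,0,0],
  [1,-33,0,-39.5,0,0,0],
  [1,-45,0,-62.5,0,0,0],
  [1,-54,0,-86.5,0,0,0],
  [1,-58.5,0,-105.5,0,0,0],
])

```text
time_s: 13.88
eef_pos: [609.6, -225.7, 250.6]
ee_rot: [0.05, 0.706, 0.048, -0.705]
force: [-1.0, -4.7, -2.4]
grip_width: 0.411
```

>>> carry_out([
  [1,-1.5,-0.5,-10,0,0,0],
  [1,-2.3,-0.5,-20,0,0,0],
  [1,-2.7,-0.5,-28,0,0,0],
  [1,-2.8,-0.5,-32,0,0,0],
  [1,-2.8,-0.5,-32,0,0,0],
])

```text
time_s: 14.5
eef_pos: [640.7, -221.5, 253.5]
ee_rot: [0.05, 0.706, 0.047, -0.705]
force: [-1.2, -4.6, 1.4]
grip_width: 0.41
```

```bash
python3 - <<'E'
from h import *
Cs,a=snap("scene","s8");Cd,b=snap("side","d8");C,w=snap("wrist","w8");s=ctrl.sense();print(s["time_s"],s["eef_pos"],s["force"],s["wrist_torque"],s["grip_width"],s["dq"].round(3))
r=lambda i,x0,y0,wd,h:cv2.resize(i[y0:y0+h,x0:x0+wd],(400,300),interpolation=cv2.INTER_CUBIC)
for C,n in((Cs,"scene"),(Cd,"side")):
    y=np.array([-.139,.99,0]);H=np.array([641.3,-221.5,88])
    print(n,"vertical lid top corners z238",proj(C,[H+[0,0,150]+100*y,H+[0,0,150]-100*y,H+100*y,H-100*y]).round(1).tolist())
cv2.imwrite("pics/c8.png",np.vstack([np.hstack([r(a,140,120,160,120),r(b,240,80,160,120)]),np.hstack([cv2.resize(w,(400,300)),r(a,240,140,200,150)])]))
E
```

```text
14.65 [ 640.55627432 -221.55282219  253.48889827] [-0.86565707 -5.69190466  1.08083203] [-0.78965109  0.39627424  0.08372021] 0.40885512946644176 [-0.001 -0.001  0.001  0.001 -0.    -0.001]
scene vertical lid top corners z238 [[228.7, 194.1], [158.7, 189.9], [234.2, 222.8], [170.8, 218.9]]
side vertical lid top corners z238 [[274.7, 134.0], [302.1, 102.6], [275.0, 171.5], [300.4, 139.2]]
```

View pics/c8.png

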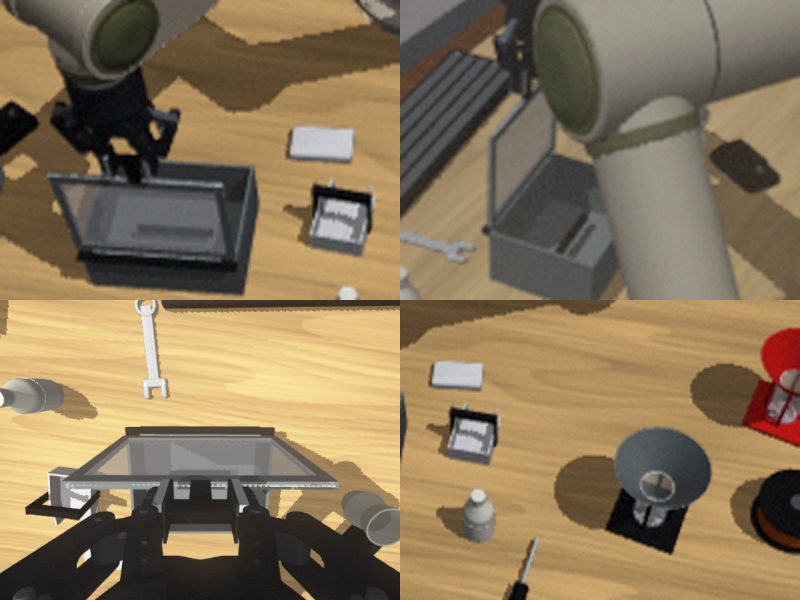

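Panels: the lid stands nearly vertical, held at the bar. The scoop, reader, glue, wrench and funnel are undisturbed. One more crop to check the lid angle.

```bash
python3 - <<'E'
from h import *
w=cv2.imread("pics/w8.png");b=cv2.imread("pics/d8.png")
s=ctrl.sense();C=cam("wrist",s);u=np.array([.99,.139,0]);y=np.array([-.139,.99,0]);H=np.array([641.3,-221.5,88])
# predicted wrist px for lid at angle 88,90,92: edge corners
for t in(86,90,94):
    c,sn=np.cos(np.radians(t)),np.sin(np.radians(t))
    E=H-150*c*u+[0,0,150*sn]
    for n in("wrist","scene","side"): print(t,n,proj(cam(n,s),[E+100*y,E-100*y]).round(1).tolist())
print("hinge",proj(C,[H+100*y,H-100*y,H+[0,0,0]]).round(1).tolist(), "box back top", proj(C,[H+[0,0,-3]]).round(1))
o=np.vstack([cv2.resize(w[170:280,80:480],(800,220),interpolation=cv2.INTER_CUBIC),cv2.resize(b[100:190,255:355],(400,360),interpolation=cv2.INTER_CUBIC).repeat(2,1)[:, :800]])
o[220:,400:]=cv2.resize(cv2.imread("pics/s8.png")[170:251,150:240],(400,360),interpolation=cv2.INTER_CUBIC)
o[220:,:400]=cv2.resize(b[100:190,255:355],(400,360),interpolation=cv2.INTER_CUBIC)
cv2.imwrite("pics/c9.png",o)
E
```

```text
86 wrist [[88.1, 272.7], [469.5, 271.4]]
86 scene [[229.3, 191.2], [159.7, 187.1]]
86 side [[277.8, 135.0], [304.9, 103.5]]
90 wrist [[84.5, 254.4], [473.0, 253.2]]
90 scene [[228.7, 194.1], [158.7, 189.9]]
90 side [[274.7, 134.0], [302.1, 102.6]]
94 wrist [[81.6, 235.0], [475.7, 233.8]]
94 scene [[228.1, 197.1], [157.8, 193.0]]
94 side [[271.7, 133.2], [299.2, 102.0]]
hinge [[173.8, 192.0], [383.8, 191.5], [278.9, 191.7]] box back top [[278.9 191.1]]
```

View pics/c9.png

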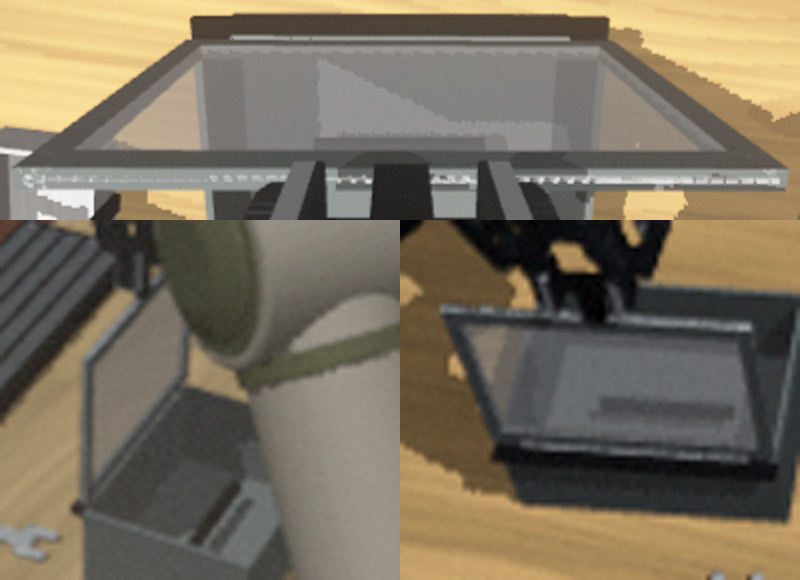

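Crop: the lid's edge in the wrist view lies at row 252–264 px against 254 predicted for exactly vertical. The scene corners match to about 1 px. That makes the lid within about 1° of straight up, perhaps 0.5° short, so I make a 1 mm trim.

>>> carry_out([
  [1,0,0,-1,0,0,0],
  [1,0,0,-1,0,0,0],
  [1,0,0,-1,0,0,0],
  [1,0,0,-1,0,0,0],
  [1,0,0,-1,0,0,0],
])

```text
time_s: 15.28
eef_pos: [641.5, -221.4, 253.5]
ee_rot: [0.05, 0.706, 0.047, -0.705]
force: [-1.7, -5.8, 1.5]
grip_width: 0.41
```

```bash
python3 - <<'E'
from rig import ctrl,order
s=ctrl.sense();print(s["time_s"],s["eef_pos"],s["force"],s["grip_width"],abs(s["dq"]).max())
print(order.finish_job())
E
```

```text
15.275 [ 641.46795633 -221.44283317  253.46899064] [-1.66391336 -5.7935963   1.461249  ] 0.40997495418006885 0.0010426857834185672
the job is handed in; nothing more can be done
None
```

I poured the lumps through the grey funnel into the tube and set the empty scoop back upright where it had stood. I then swung the lid up by its bar ends and handed the job in at 15.3 s, still holding it upright.

- **Pour:** the scoop was empty, no lumps lay on the bench, and lumps showed at the bottom of the tube. I could not count all six there individually.
- **Lid angle:** the lid was within about 1° of vertical. The scene view matched vertical to about 1 px, while the wrist view suggested it was up to 1° short, so I moved it 1 mm further (about 0.3°). I took no picture after that.
- **Hold:** the grip was steady, at 0.41 of full opening. A sideways load of about 6 N remained on the tool.
- **Other objects:** the reader, glue, wrench and spool looked undisturbed in the last pictures. I did not check the mouse, vase and driver closely.

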